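Balance a filled carton against block weights

TASK

Weigh the filled carton that stands on the left pan of the two-pan balance: push block weights off the loading shelf onto the empty right pan, as many as it takes, and slide the poise along its rail until the beam comes to rest level, with the pointer on the centre mark. Leave the carton standing where it is, every weight lying flat either wholly on the pan (side by side, not stacked) or wholly on the shelf, and the spare carton and the two vials near the balance undisturbed.

Things in the scene. Friction and masses are not known exactly. Their poses are not given: they have to be found in the camera images.
- balance: Grey two-pan counter balance, 150 x 450 mm, fixed to the worktop. Origin: centre of its foot, on the worktop; x points away from the robot, y to its left side, z up. Left (goods) pan at y = +150 mm, right (weight) pan at y = -150 mm; beam pivot 62 mm up. A white dial plate, 70 mm wide, stands behind the beam's middle at x = +50 mm, its top 156 mm up.
- beam (a joint): Beam angle, rad: 0 = level, pointer on the centre mark; positive = right (weight) side down; stops at -0.08 (the start, carton's side down) and +0.08. Pans stay level, and where a load lies on its pan does not matter. Between the stops 100 g of imbalance turns it about 0.1 rad. It swings about 1 s before it settles. Level means within 0.02 rad.
- poise (a joint): Sliding poise on the beam's rail, m: 0 = middle, positive towards the left (goods) side, stops at -0.055 and +0.055; starts between -0.045 and -0.010. Moving it 10 mm turns the beam about 0.024 rad towards that side, as 23 g on that pan would; full range -128 to +128 g. About 1 N slides it and it stays where left; while pushed, the push itself tips the beam too.
- poise_tab (a point): Middle of the top edge of the poise's dark steel upright tab, at the front middle of the balance (x = -50 mm in its frame), 145 mm above the worktop when level. The tab is 24 mm along x and 10 mm along y; push it on its y faces over its upper 30 mm (lower down, the pans' rims may stand close by).
- shelf_top (a point): Centre of the top of the fixed aluminium loading shelf in front of the right pan, 103 mm above the worktop, 142 mm along x and 142 mm along y. Axes as the balance. Three lanes along x, at y = -44, 0 and +44 mm from here, 40 mm wide between ribs 4 mm wide and 6 mm high, open at both ends.
- goods_pan_top (a point): Centre of the upper face of the left pan, 120 mm along x by 140 mm along y; 90 mm above the worktop when the beam is level, 12 mm lower at the start.
- weight_pan_top (a point): Centre of the upper face of the right pan, 120 (x) x 140 (y) mm; 90 mm above the worktop when level, 102 mm at the start (1 mm below the shelf), 78 mm with the right side fully down. Near edge open, 4 mm from the shelf; side rims 6 mm, far rim 12 mm high. A weight is wholly on the pan when its centre is less than 18 mm short of the pan's centre along x.
- weight_1: Dark steel block weight, 200 g, 82 mm long (x) by 34 mm wide by 26 mm high, with a knob of 16 mm diameter on top, 40 mm high in all; origin at the centre of its underside. The three weights are alike; each starts in a lane of the loading shelf (right lane), long side along the lane.
- weight_2: Dark steel block weight, 200 g, 82 mm long (x) by 34 mm wide by 26 mm high, with a knob of 16 mm diameter on top, 40 mm high in all; origin at the centre of its underside. The three weights are alike; each starts in a lane of the loading shelf (middle lane), long side along the lane.
- weight_3: Dark steel block weight, 200 g, 82 mm long (x) by 34 mm wide by 26 mm high, with a knob of 16 mm diameter on top, 40 mm high in all; origin at the centre of its underside. The three weights are alike; each starts in a lane of the loading shelf (left lane), long side along the lane.
- carton: Filled carton, 56 x 34 x 70 mm, standing on the left pan; origin at the centre of its underside. Its mass is unknown, between 340 and 660 g, so two or three weights are needed, and the poise makes up the rest.
- spare_carton: Carton, 60 x 30 x 78 mm, standing on the worktop in front of the balance on the left; not to be disturbed. Origin at the centre of its underside.
- big_vial: Vial, 36 mm in diameter, 65 mm high, standing on the worktop in front of the balance on the left; not to be disturbed. Origin at the centre of its underside.
- small_vial: Vial, 31 mm in diameter, 62 mm high, standing on the worktop in front of the balance on the left; not to be disturbed. Origin at the centre of its underside.
Mind the look-alikes: they are no part of the job. Leave any green or pink look-alike of the weight_3 alone. What is shaped like the weight_2 but blue is not meant.

How it is judged:
At the end, for the whole second after the job is handed in: The beam is at rest within 0.02 rad of level with the carton still upright on the left pan; each weight lies flat and at rest, either wholly on the right pan (its centre from 22 mm before to 30 mm behind the pan's centre) or wholly on the loading shelf (value of joint beam between -0.02 and 0.02 rad and velocity of joint beam between -0.02 and 0.02 rad/s and ((x of weight_1 in the frame of weight_pan_top between -0.022 and 0.03 m and y of weight_1 in the frame of weight_pan_top between -0.065 and 0.065 m and z of weight_1 in the frame of weight_pan_top between -0.004 and 0.006 m) or (x of weight_1 in the frame of balance between -0.22 and -0.104 m and z of weight_1 in the frame of balance between 0.099 and 0.107 m)) and angle between each of weight_1, weight_2, weight_3, carton's own z axis and vertical below 0.1 rad and linear speed of each of weight_1, weight_2, weight_3, carton below 0.02 m/s and ((x of weight_2 in the frame of weight_pan_top between -0.022 and 0.03 m and y of weight_2 in the frame of weight_pan_top between -0.065 and 0.065 m and z of weight_2 in the frame of weight_pan_top between -0.004 and 0.006 m) or (x of weight_2 in the frame of balance between -0.22 and -0.104 m and z of weight_2 in the frame of balance between 0.099 and 0.107 m)) and ((x of weight_3 in the frame of weight_pan_top between -0.022 and 0.03 m and y of weight_3 in the frame of weight_pan_top between -0.065 and 0.065 m and z of weight_3 in the frame of weight_pan_top between -0.004 and 0.006 m) or (x of weight_3 in the frame of balance between -0.22 and -0.104 m and z of weight_3 in the frame of balance between 0.099 and 0.107 m)) and horizontal distance between carton and goods_pan_top below 0.07 m and z of carton in the frame of goods_pan_top between -0.004 and 0.006 m); the robot touches nothing.
It fails at once if the carton is shoved on its pan by more than about 30 mm, tipped or taken off (distance of carton from where it was at the start of the episode above 0.036 m or angle between carton's own z axis and vertical above 0.35 rad).
It fails at once if a weight falls off the shelf or pan (height (world z) of any of weight_1, weight_2, weight_3 below 0.06 m).
It fails at once if a bystanding carton or vial is moved by more than 20 mm or tipped (distance of any of spare_carton, big_vial, small_vial from where it was at the start of the episode above 0.02 m or angle between any of spare_carton, big_vial, small_vial's own z axis and vertical above 0.3 rad).
It also fails if it takes over 72 s, if anything falls off the work surface, if the arm or the gripper's body presses on something with over 40 N, if the wrist force passes 120 N, or if a joint passes its speed limit or range.

ROBOT

A 6-joint arm with a two-finger parallel gripper is mounted at the origin on a cart in front of the work surface, level with it; the furniture and walls round the work are solid. World frame = base frame: x ahead of the robot, y to its left, z up, the work surface at z = 0. Lengths are in m, angles in rad, forces in N, time in s.
With the tool pointing down it reaches from about 0.15 to 0.775 m from the base axis. Payload 6.1 kg.
Tool frame: the origin (TCP) lies midway between the tips of the shut fingers; the grasp point (between the pads) lies 19 mm behind it; z points along the fingers, x is the direction in which the jaws open and shut, and the axes are right-handed (so a half turn about z gives the same grasp; the last joint's range is limited). The gripper opens to 85 mm and grips with 20 to 120 N. Pads are 22 mm wide; open, the fingers measure 114 mm over their backs; the gripper's body (76 mm by 85 mm) begins 54 mm behind the grasp point. The pads swing forward as they close: fully open they stand 13 mm farther back than shut.
Start: joints at [-1.271, 0.126, -0.04, 1.405, 0, 1.571], TCP at [0.155, -0.502, 0.231] pointing down, gripper open.
Joint ranges: [-2.72, 2.72], [-0.95, 1.95], [-1.27, 1.35], [-1.78, 2.02], [-1.46, 1.47], [-3.14, 3.14]. Speed limits (rad/s): [2.39, 2.39, 3.01, 3.14, 3.14, 3.14].

INTERFACE

Orientations are given as a 3x3 rotation matrix whose columns are the frame's x, y, z axes.
In Python, from plant import arm gives the robot as it stands. The module is installed in compiled form; this text tells all that it offers.
- The arm moves only by the shell command python3 -m pendant 'ROWS'. ROWS is JSON, one flat list of numbers, 7 for each row, row after row: the shift along the tool's x, y, z in mm, then the turn, a rotation vector about the tool's x, y, z in rad, then the finger opening in mm, from 0 to 85.4. A call has 1 to 8 rows; each row shifts and turns the commanded pose from where the row before left it, along the tool's axes as they then stand; what a row does not reach is not made up. A row lasts 1/10 s, in which the tool goes at most 50 mm and 8.59 degrees, less where a joint would pass 70% of its speed; a pose out of reach is approached as far as the arm can. A call with a gripper value outside its range is refused whole. The fingers move at their own pace and stop on an object; the grip force is fixed at half the most. Time passes only in rows, so rows that do not move let the fingers close. It gives the time, the measured TCP pose, the force and the opening at its end, in the units of the state.
- arm.observe(): the state, without advancing time (a new reading comes with each control period).
- arm.grab_frame(name): name is "side" or "top" or "wrist"; returns a dict with "pixels" (400x640x3 uint8, blue, green, red), "fx", "fy", "cx", "cy" (pixels), "D" ([k1, k2, p1, p2, k3] as OpenCV has them; the pictures are not rectified), "world_to_cam" (4x4, takes a point from world to camera coordinates); the wrist camera has in their place "T_tool_cam" (4x4, takes a point from camera to tool coordinates, whose origin is the TCP and whose axes are the tool frame's). Camera axes: x right, y down, z forward; pixel columns grow to the right and rows downward; lengths in m; the calibration is good to about 2 mm. A picture is of the moment at which its call begins: read the wrist's pose just before it. There is no depth.
- arm.job_done(): hands the job in, once; it reports no verdict.
The state is a dict: "time": time; "joint_pos": joint angles; "qvel": joint speeds; "effort": joint torques, N m; "eef_pos": TCP position; "ee_rot": TCP orientation; "wrist_force": force on the tool from outside, world axes, zero at the start; "ft_torque": the same for the moment, N m; "opening": finger opening in m.
Only numpy, scipy, OpenCV 4.12 (cv2) and the standard library are available. Lean on these libraries where they do the work, as an engineer would, in place of code of your own. Each camera call takes 0.05 s, during which the arm holds its last target. There are 200 camera calls.

## Working session

There is one attempt and no reset: what is moved stays moved. The work goes in short steps, Python scripts to look and compute and a shell command to move; the robot and the scene stay as the last step left them, time stands still between calls to the robot, and variables do not carry over. Pictures are saved under pics/ and viewed, about 8 in all and at most 12, crops included, and the job is handed in when it is done.

```bash
mkdir -p pics; ls; cat > h.py <<'E'
import numpy as np, cv2
from plant import arm
def grab(n,save=None):
    f=arm.grab_frame(n); 
    if save: cv2.imwrite('pics/'+save,f['pixels'])
    return f
def K(f): return np.array([[f['fx'],0,f['cx']],[0,f['fy'],f['cy']],[0,0,1.]])
def ray(f,uv,st=None):
    p=cv2.undistortPoints(np.array([[uv]],float),K(f),np.array(f['D'],float))[0,0]
    d=np.array([p[0],p[1],1.])
    if 'world_to_cam' in f: M=np.linalg.inv(np.array(f['world_to_cam']))
    else:
        T=np.eye(4);T[:3,:3]=st['ee_rot'];T[:3,3]=st['eef_pos'];M=T@np.array(f['T_tool_cam'])
    return M[:3,3],M[:3,:3]@d
def onz(f,uv,z,st=None):
    o,d=ray(f,uv,st); return o+d*(z-o[2])/d[2]
def proj(f,P):
    M=np.array(f['world_to_cam']); r=cv2.Rodrigues(M[:3,:3])[0]
    return cv2.projectPoints(np.array(P,float).reshape(-1,1,3),r,M[:3,3],K(f),np.array(f['D'],float))[0][:,0]
E
python3 - <<'E'
from h import *
s=arm.observe(); print(s['time'],s['eef_pos'],s['ee_rot'],s['opening'])
for n in('side','top'):
    f=grab(n,n+'0.png'); M=np.linalg.inv(np.array(f['world_to_cam'])); print(n,M[:3,3],M[:3,2],f['fx'])
E
```

```text
pics
0.0 [ 0.15493715 -0.50117486  0.23051722] [[ 2.95363090e-01 -9.55384954e-01 -4.84611469e-04]
 [-9.55383692e-01 -2.95363487e-01  1.55280198e-03]
 [-1.62666018e-03  4.34950436e-06 -9.99998677e-01]] 0.08525215791879397
side [0.59937256 0.92323461 0.70427243] [-0.04882988 -0.84832752 -0.52721538] 384.0348536244669
top [ 0.4152012  -0.0145446   1.29301371] [ 0.12935815 -0.01840848 -0.99142705] 511.39951167312614
```

View pics/top0.png

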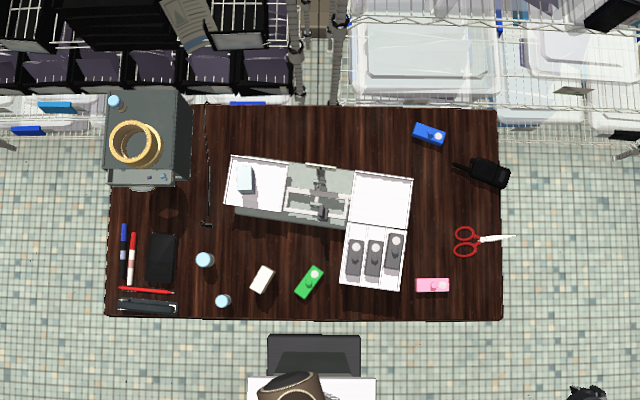

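View pics/side0.png

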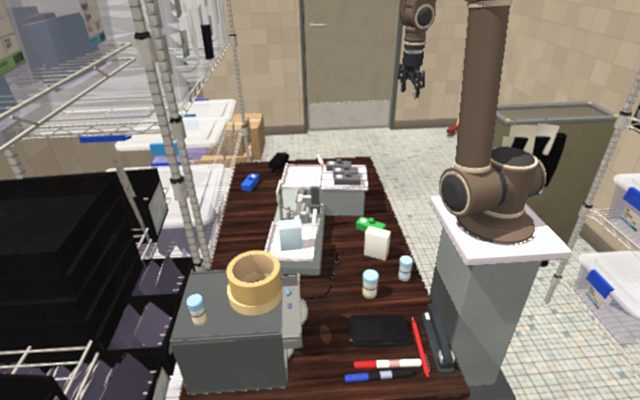

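The top view shows dark weights in the shelf lanes at about (355,258), (374,258) and (395,252). The look-alikes are green (309,282), pink (432,285) and blue (428,133). I choose the three dark blocks on the shelf. Next is a close crop to confirm the choice and measure the corners.

```bash
python3 - <<'E'
from h import *
im=cv2.imread('pics/top0.png')
c=im[145:297,218:418]; cv2.imwrite('pics/crop0.png',cv2.resize(c,None,fx=4,fy=3.95,interpolation=cv2.INTER_CUBIC))
E
```

```text
(no output)
```

View pics/crop0.png

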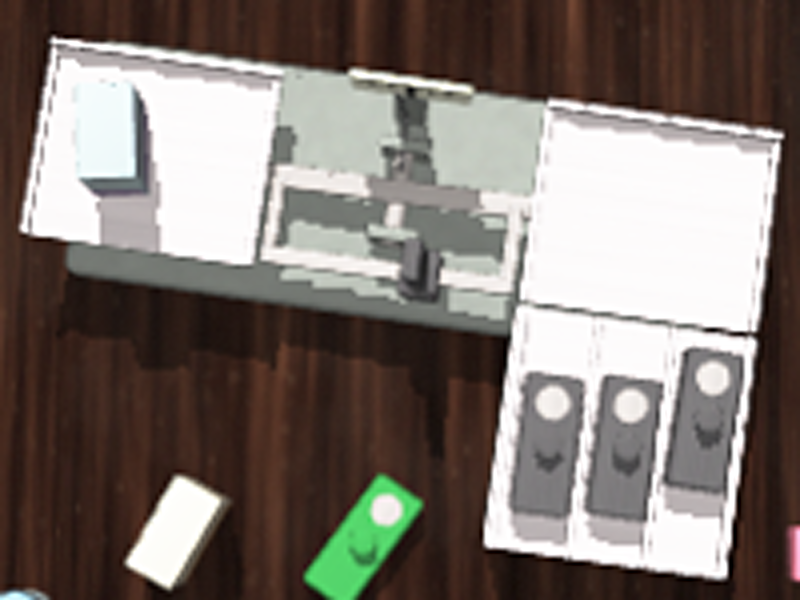

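```bash
cat >> h.py <<'E'
E
python3 - <<'E'
from h import *
f=grab('top')
c=lambda u,v:(218+(u+.5)/4-.5,145+(v+.5)/3.95-.5)
S=[onz(f,c(*p),.103) for p in[(486,547),(725,578),(755,338),(517,306)]]
for p in S: print('shelf',p.round(4))
ctr=np.mean(S,0)
ax=(S[3]-S[0]+S[2]-S[1])[:2]; ax/=np.linalg.norm(ax); ay=np.array([-ax[1],ax[0]]); 
print('ctr',ctr,'yaw',np.degrees(np.arctan2(ax[1],ax[0])),[np.linalg.norm(S[i]-S[(i+1)%4]) for i in range(4)])
P=[onz(f,c(*p),.102) for p in[(517,304),(755,332),(780,133),(548,100)]]
pc=np.mean(P,0); print('pan',pc,(pc-ctr)[:2]@ax,(pc-ctr)[:2]@ay,[np.linalg.norm(P[i]-P[(i+1)%4]) for i in range(4)])
# weights top faces z=.129
for n,q in dict(w3=[(512,512),(571,519),(584,380),(527,373)],w2=[(588,517),(645,523),(662,379),(604,374)],w1=[(668,485),(722,491),(743,352),(685,347)]).items():
    W=[onz(f,c(*p),.129) for p in q]; w=np.mean(W,0); r=[(a-ctr)[:2]@ax for a in W]; print(n,w.round(4),'rel',(w-ctr)[:2]@ax,(w-ctr)[:2]@ay,'ends',np.round(r,4))
t=onz(f,c(418,243),.145); print('tab top',t, (t-ctr)[:2]@ax,(t-ctr)[:2]@ay)
F=[onz(f,c(*p),0) for p in[(487,547)]]
np.savez('geo',ctr=ctr,ax=ax,ay=ay)
for n,uv,z in[('spare',c(190,495),.078),('big',(205,259),.065),('small',(223,301),.062),('carton',c(110,130),.148)]: print(n,onz(f,uv,z).round(3))
E
```

```text
shelf [ 0.3872 -0.0646  0.103 ]
shelf [ 0.3701 -0.2033  0.103 ]
shelf [ 0.5114 -0.2215  0.103 ]
shelf [ 0.5289 -0.0816  0.103 ]
ctr [ 0.44939883 -0.14273858  0.103     ] yaw -7.108161557887893 [np.float64(0.13973517220894596), np.float64(0.1425453024299238), np.float64(0.14105046813388128), np.float64(0.14274377699181082)]
pan [ 0.58357764 -0.16017776  0.102     ] 0.13530552956326303 -0.0007014816364346874 [np.float64(0.14092735226617006), np.float64(0.12149558445628328), np.float64(0.13970464522766135), np.float64(0.1245939014300255)]
w3 [ 0.4459 -0.0986  0.129 ] rel -0.008923621509593334 0.0434153348661142 ends [-0.0492 -0.0488  0.0313  0.031 ]
w2 [ 0.445 -0.142  0.129] rel -0.004428578753749992 0.00017756685140596013 ends [-0.0464 -0.0455  0.0379  0.0363]
w1 [ 0.4624 -0.1877  0.129 ] rel 0.018454283684633442 -0.043009314462349034 ends [-0.0222 -0.0216  0.0596  0.0581]
tab top [ 0.56046213 -0.02295453  0.145     ] 0.09538728873502425 0.1326067153007907
spare [0.415 0.109 0.078]
big [0.439 0.256 0.065]
small [0.34  0.21  0.062]
carton [0.623 0.153 0.148]
```

```bash
python3 -m pendant '[0,0,0,0,0,0.1413,28, 0,0,0,0,0,0.1413,28, 0,0,0,0,0,0.1413,28, -38,-24,0,0,0,0,28, -38,-24,0,0,0,0,28, -38,-24,0,0,0,0,28, -38,-24,0,0,0,0,28, -38,-24,0,0,0,0,28]'
python3 -m pendant '[-38,-24,0,0,0,0,28, -38,-24,0,0,0,0,28, -38,-24,0,0,0,0,28, -38,-24,0,0,0,0,28, -38,-24,0,0,0,0,28, -38,-24,0,0,0,0,28, -38,-24,0,0,0,0,28, 0,0,0,0,0,0,28]'
cat >> h.py <<'E'
g=np.load('geo.npz'); ax,ay,ctr=g['ax'],g['ay'],g['ctr']; O=ctr[:2]+.135*ax+.15*ay
def togo(x,y,z):
    "tool-frame mm to go to balance-frame x,y and height z"
    s=arm.observe(); d=np.r_[O+x*ax+y*ay,z]-s['eef_pos']; R=np.array(s['ee_rot'])
    print('t',round(s['time'],2),'bal',((s['eef_pos'][:2]-O)@ax*1e3).round(1),((s['eef_pos'][:2]-O)@ay*1e3).round(1),'z',(s['eef_pos'][2]*1e3).round(1),'togo',(R.T@d*1e3).round(1),'F',np.round(s['wrist_force'],1),'op',round(s['opening']*1e3,1),'yawerr',np.round(np.degrees(np.arctan2(-R[:2,0]@ax,-R[:2,0]@ay)),2))
E
python3 -c "
from h import *
togo(-.05,-.0174,.115)"
```

```text
time: 0.95
eef_pos: [0.2983, -0.3263, 0.2311]
ee_rot: [[-0.124, -0.992, 0.0], [-0.992, 0.124, 0.0], [-0.0, 0.0, -1.0]]
wrist_force: [1.8, -0.6, 0.7]
opening: 0.028
time: 1.75
eef_pos: [0.4997, -0.081, 0.2303]
ee_rot: [[-0.118, -0.993, -0.0], [-0.993, 0.118, 0.001], [-0.001, 0.0, -1.0]]
wrist_force: [0.5, -0.5, -0.1]
opening: 0.0279
t 1.75 bal -92.7 -82.5 z 230.3 togo [-64.7 -43.1 115.4] F [ 0.5 -0.5 -0.1] op 27.9 yawerr -0.32
```

```bash
python3 -m pendant '[-32.5,-21.5,0,0,0,-0.0055,28, -32.5,-21.5,0,0,0,0,28, 0,0,40,0,0,0,28, 0,0,0,0,0,0,28]'
python3 -c "
from h import *
togo(-.05,-.0174,.115)
f=grab('wrist','w1.png'); print(f['T_tool_cam'])"
```

```text
time: 2.15
eef_pos: [0.5431, -0.044, 0.1862]
ee_rot: [[-0.088, -0.996, -0.008], [-0.996, 0.088, 0.016], [-0.015, 0.009, -1.0]]
wrist_force: [-1.2, 0.1, -0.4]
opening: 0.0277
t 2.15 bal -54.2 -40.5 z 186.2 togo [-21.8  -5.7  71.4] F [-1.2  0.1 -0.4] op 27.7 yawerr -2.07
[[ 9.99999869e-01  5.11584484e-04 -3.39778281e-05 -2.08045933e-04]
 [-4.72993903e-04  9.46080857e-01  3.23930223e-01 -8.35512346e-02]
 [ 1.97863448e-04 -3.23930164e-01  9.46080974e-01 -1.43444566e-01]
 [ 0.00000000e+00  0.00000000e+00  0.00000000e+00  1.00000000e+00]]
```

View pics/w1.png

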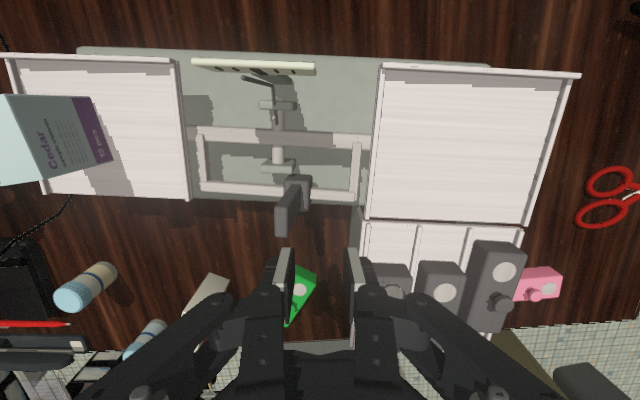

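```bash
python3 -c "
from h import *
s=arm.observe()
im=cv2.imread('pics/w1.png'); cv2.imwrite('pics/c1.png',cv2.resize(im[150:260,240:360],None,fx=5,fy=5,interpolation=cv2.INTER_CUBIC))
f=grab('wrist')
for uv in [(290,202),(281,210),(297,180)]:
  p=onz(f,uv,.145,s); print(((p[:2]-O)@ax*1e3).round(1),((p[:2]-O)@ay*1e3).round(1))
togo(-.05,-.0174,.115); print(s['joint_pos'])"
```

```text
-33.8 -18.9
-40.1 -12.5
-17.7 -23.7
t 2.25 bal -52.5 -40.9 z 191.1 togo [-22.2  -3.6  76.4] F [ 0.1  0.4 -0.1] op 27.9 yawerr -2.02
[-0.0896739   0.17277737 -0.07714758  1.3273842   0.01516816  3.14035524]
```

View pics/c1.png

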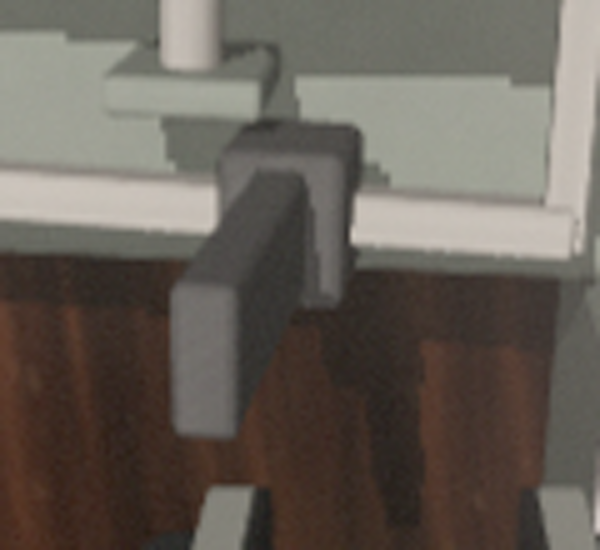

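```bash
python3 -c "
from h import *
s=arm.observe();f=grab('wrist')
for uv in [(281,222),(281,237),(281,207)]:
  p=onz(f,uv,.145,s); print(((p[:2]-O)@ax*1e3).round(1),((p[:2]-O)@ay*1e3).round(1))
"
R='0,0,0,0,0,-0.149,28'
python3 -m pendant '[0,0,0,0,0,-0.149,28, 0,0,0,0,0,-0.149,28, 0,0,0,0,0,-0.149,28, 0,0,0,0,0,-0.149,28, 0,0,0,0,0,-0.149,28, 0,0,0,0,0,-0.149,28, 0,0,0,0,0,-0.149,28, 0,0,0,0,0,-0.149,28]' >/dev/null
python3 -m pendant '[0,0,0,0,0,-0.149,28, 0,0,0,0,0,-0.149,28, 0,0,0,0,0,-0.149,28, 0,0,0,0,0,-0.149,28, 0,0,0,0,0,-0.149,28, 0,0,0,0,0,-0.149,28, 0,0,0,0,0,-0.149,28, 0,0,0,0,0,-0.149,28]' >/dev/null
python3 -m pendant '[0,0,0,0,0,-0.149,28, 0,0,0,0,0,-0.149,28, 0,0,0,0,0,-0.149,28, 0,0,0,0,0,-0.149,28, 0,0,0,0,0,-0.149,28, 0,0,0,0,0,0,28]'
python3 -c "
from h import *
togo(-.05,-.0174,.115)
print(arm.observe()['joint_pos'])"
```

```text
-49.1 -12.3
-61.2 -12.2
-37.4 -12.4
time: 4.5
eef_pos: [0.5464, -0.0449, 0.1938]
ee_rot: [[0.101, 0.995, 0.005], [0.995, -0.101, 0.015], [0.015, 0.003, -1.0]]
wrist_force: [0.3, -0.1, 0.1]
opening: 0.028
t 4.5 bal -50.8 -40.9 z 193.8 togo [22.3  1.1 79.1] F [ 0.3 -0.1  0.1] op 28.0 yawerr 178.7
[-0.09033562  0.16924273 -0.07078014  1.32757749  0.01536447  0.01111176]
```

```bash
python3 -m pendant '[0,0,0,0.0035,-0.0154,0.023,40, 0,0,0,0,0,0,40]'
python3 -c "
from h import *
togo(-.05,-.0123,.118)"
```

```text
time: 4.7
eef_pos: [0.5462, -0.0446, 0.1929]
ee_rot: [[0.127, 0.992, -0.002], [0.992, -0.127, 0.0], [-0.0, -0.002, -1.0]]
wrist_force: [-0.8, -0.2, -0.4]
opening: 0.0401
t 4.7 bal -51.1 -40.6 z 192.9 togo [28.3  1.1 74.9] F [-0.8 -0.2 -0.4] op 40.1 yawerr -179.8
```

```bash
python3 -m pendant '[28,1,0,0,0,0,40, 0,0,40,0,0,0,40, 0,0,35,0,0,0,40, 0,0,0,0,0,0,30, 12,0,0,0,0,0,30, 12,0,0,0,0,0,30, 12,0,0,0,0,0,30, 0,0,0,0,0,0,30]'
python3 -c "
from h import *
togo(-.05,.067,.118)"
```

```text
time: 5.5
eef_pos: [0.5556, 0.021, 0.118]
ee_rot: [[0.122, 0.993, -0.001], [0.993, -0.122, 0.001], [0.001, -0.001, -1.0]]
wrist_force: [0.1, -0.3, -0.6]
opening: 0.0304
t 5.5 bal -49.8 25.6 z 118.0 togo [41.4 -0.1  0. ] F [ 0.1 -0.3 -0.6] op 30.4 yawerr 179.88
```

```bash
python3 -m pendant '[11,0,0,0,0,0,30, 11,0,0,0,0,0,30, 11,0,0,0,0,0,30, 8,0,0,0,0,0,30, 0,0,0,0,0,0,30]'
python3 -c "
from h import *
togo(-.05,.073,.118)
f=grab('wrist','w2.png')"
```

```text
time: 6.0
eef_pos: [0.5596, 0.0611, 0.1163]
ee_rot: [[0.122, 0.993, -0.004], [0.993, -0.122, 0.001], [0.0, -0.004, -1.0]]
wrist_force: [0.1, 0.9, 0.1]
opening: 0.03
t 6.0 bal -50.9 65.9 z 116.3 togo [ 7.1  0.9 -1.7] F [0.1 0.9 0.1] op 30.0 yawerr 179.91
```

View pics/w2.png

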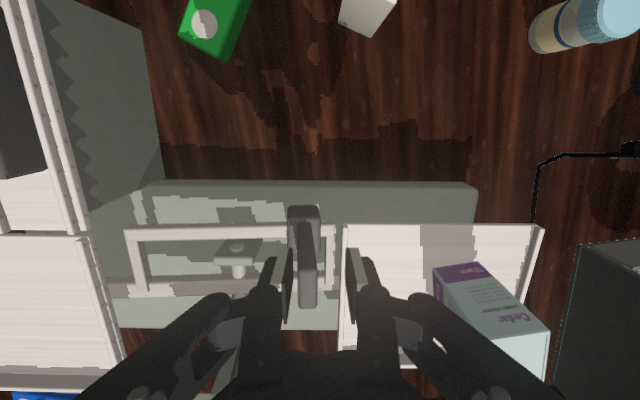

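```bash
python3 -m pendant '[-6,0,0,0,0,0,30, 0,0,-40,0,0,0,30, 0,0,-40,0,0,0,20, -42,-20,0,0,0,0,0, -42,-20,0,0,0,0,0, -42,-20,0,0,0,0,0, -42,-20,0,0,0,0,0, -42,-20,0,0,0,0,0]' >/dev/null
python3 -m pendant '[-42,-20,0,0,0,0,0, 0,0,0,0,0,0,0]'
python3 -c "
from h import *
togo(-.178,-.194,.116)
f=grab('top'); im=f['pixels'].copy()
pts=proj(f,[[*(O+x*ax+y*ay),z] for x,y,z in [(-.157,-.194,.129),(0,-.15,.102),(-.135,-.15,.103)]]); print(pts.round())
s=arm.observe()"
```

```text
time: 7.05
eef_pos: [0.4057, -0.1855, 0.1972]
ee_rot: [[0.131, 0.991, -0.004], [0.991, -0.131, -0.001], [-0.002, -0.004, -1.0]]
wrist_force: [0.6, -0.1, -0.2]
opening: -0.0002
t 7.05 bal -173.0 -197.9 z 197.2 togo [ 4.  -4.7 81.3] F [ 0.6 -0.1 -0.2] op -0.2 yawerr -179.57
[[392. 268.]
 [380. 200.]
 [373. 256.]]
```

```bash
python3 -m pendant '[4,-5,0,0,0,-0.007,0, 0,0,40,0,0,0,0, 0,0,40,0,0,0,0, 0,0,0,0,0,0,0]'
python3 -c "
from h import *
togo(-.047,-.194,.116)"
python3 -m pendant '[0,15,0,0,0,0,0, 0,15,0,0,0,0,0, 0,15,0,0,0,0,0, 0,15,0,0,0,0,0, 0,15,0,0,0,0,0, 0,0,0,0,0,0,0]'
python3 -c "
from h import *
togo(-.047,-.194,.116)"
```

```text
time: 7.5
eef_pos: [0.401, -0.1741, 0.1123]
ee_rot: [[0.114, 0.993, -0.012], [0.993, -0.114, 0.004], [0.003, -0.013, -1.0]]
wrist_force: [-0.8, 0.2, -0.6]
opening: -0.0001
t 7.5 bal -179.2 -187.1 z 112.3 togo [ -8.2 132.   -5.4] F [-0.8  0.2 -0.6] op -0.1 yawerr 179.44
time: 8.1
eef_pos: [0.4815, -0.186, 0.117]
ee_rot: [[0.116, 0.993, -0.002], [0.993, -0.116, -0.0], [-0.0, -0.002, -1.0]]
wrist_force: [0.0, -0.2, 1.1]
opening: -0.0003
t 8.1 bal -97.8 -189.0 z 117.0 togo [-5.4 50.8  0.9] F [ 0.  -0.2  1.1] op -0.3 yawerr 179.54
```

```bash
python3 -m pendant '[-1,13,0,0,0,0,0, -1,13,0,0,0,0,0, -1,13,0,0,0,0,0, -1,8,0,0,0,0,0, 0,4,0,0,0,0,0, 0,0,0,0,0,0,0, 0,0,0,0,0,0,0]'
python3 -c "
from h import *
togo(-.047,-.194,.116)
f=grab('top','top1.png'); im=f['pixels'][140:300,215:425]; cv2.imwrite('pics/c2.png',cv2.resize(im,None,fx=3.75,fy=3.75,interpolation=cv2.INTER_CUBIC))"
```

```text
time: 8.8
eef_pos: [0.5287, -0.1955, 0.1164]
ee_rot: [[0.117, 0.993, -0.004], [0.993, -0.117, 0.001], [0.0, -0.004, -1.0]]
wrist_force: [-0.3, 0.0, 0.4]
opening: -0.0001
t 8.8 bal -49.7 -192.5 z 116.4 togo [-1.5  2.7  0.3] F [-0.3  0.   0.4] op -0.1 yawerr 179.59
```

View pics/c2.png

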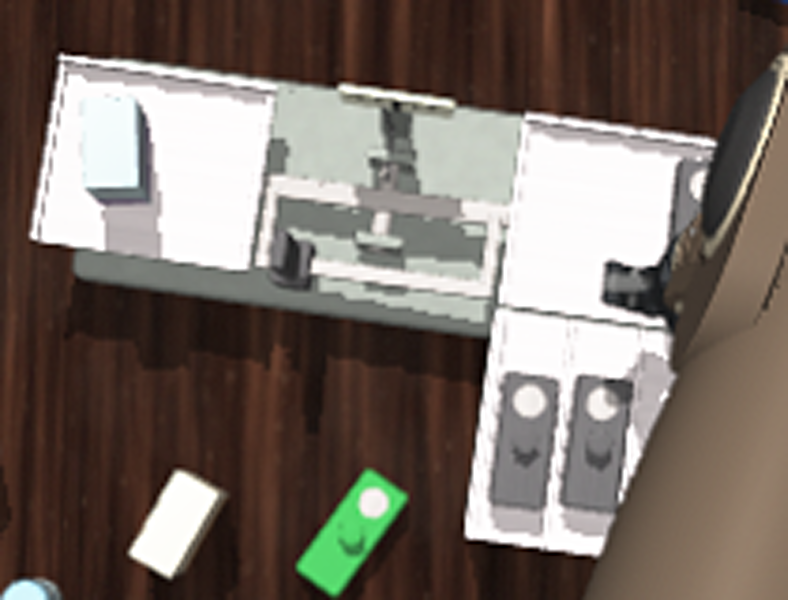

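```bash
python3 -m pendant '[0,-6,0,0,0,0,0, 0,-4,-25,0,0,0,0, 0,-4,-30,0,0,0,0, 10,-35,0,0,0,0,0, 10,-35,0,0,0,0,0, 10,-35,0,0,0,0,0, 10,-33,0,0,0,0,0, 0,0,0,0,0,0,0]'
python3 -c "
from h import *
togo(-.201,-.150,.116)"
```

```text
time: 9.65
eef_pos: [0.3787, -0.1366, 0.1723]
ee_rot: [[0.117, 0.993, -0.005], [0.993, -0.117, 0.001], [0.0, -0.005, -1.0]]
wrist_force: [0.4, -0.4, -0.0]
opening: 0.0
t 9.65 bal -205.9 -152.7 z 172.3 togo [ 2.6  5.2 56.3] F [ 0.4 -0.4 -0. ] op 0.0 yawerr 179.59
```

```bash
python3 -m pendant '[2,2,30,0,0,0.006,0, 0,0,26,0,0,0,0, 0,0,0,0,0,0,0, 0,15,0,0,0,0,0, 0,15,0,0,0,0,0, 0,15,0,0,0,0,0, 0,15,0,0,0,0,0, 0,0,0,0,0,0,0]'
python3 -c "
from h import *
togo(-.047,-.150,.116)"
```

```text
time: 10.45
eef_pos: [0.4471, -0.1441, 0.116]
ee_rot: [[0.122, 0.993, -0.002], [0.993, -0.122, 0.0], [-0.0, -0.002, -1.0]]
wrist_force: [0.6, -0.8, 0.8]
opening: -0.0003
t 10.45 bal -137.2 -151.6 z 116.0 togo [ 1.5 90.2 -0.2] F [ 0.6 -0.8  0.8] op -0.3 yawerr 179.9
```

```bash
python3 -m pendant '[0,15,0,0,0,0,0, 0,15,0,0,0,0,0, 0,15,0,0,0,0,0, 1,15,0,0,0,0,0, 0,14,0,0,0,0,0, 0,10,0,0,0,0,0, 0,5,0,0,0,0,0, 0,0,0,0,0,0,0]'
python3 -c "
from h import *
togo(-.047,-.150,.116)"
python3 -m pendant '[0,-6,0,0,0,0,0, 0,-4,-25,0,0,0,0, 0,-4,-30,0,0,0,0, 0,0,-30,0,0,0,0, 40,0,0,0,0,0,30, 40,0,0,0,0,0,40, 40,0,0,0,0,0,40, 0,0,0,0,0,0,40]'
python3 -c "
from h import *
togo(-.05,.056,.118)
f=grab('top','top2.png'); im=f['pixels'][140:300,215:425]; cv2.imwrite('pics/c3.png',cv2.resize(im,None,fx=3.75,fy=3.75,interpolation=cv2.INTER_CUBIC))"
```

```text
time: 11.25
eef_pos: [0.5333, -0.1536, 0.1152]
ee_rot: [[0.123, 0.992, -0.004], [0.992, -0.123, 0.0], [0.0, -0.004, -1.0]]
wrist_force: [0.7, -0.4, -0.0]
opening: 0.0001
t 11.25 bal -50.4 -150.4 z 115.2 togo [ 0.4  3.4 -0.8] F [ 0.7 -0.4 -0. ] op 0.1 yawerr 179.93
time: 12.05
eef_pos: [0.5333, -0.0292, 0.2009]
ee_rot: [[0.118, 0.993, -0.003], [0.993, -0.118, 0.002], [0.001, -0.003, -1.0]]
wrist_force: [-1.6, -1.5, 0.7]
opening: 0.0402
t 12.05 bal -65.8 -27.0 z 200.9 togo [82.8 16.6 82.9] F [-1.6 -1.5  0.7] op 40.2 yawerr 179.67
```

View pics/c3.png

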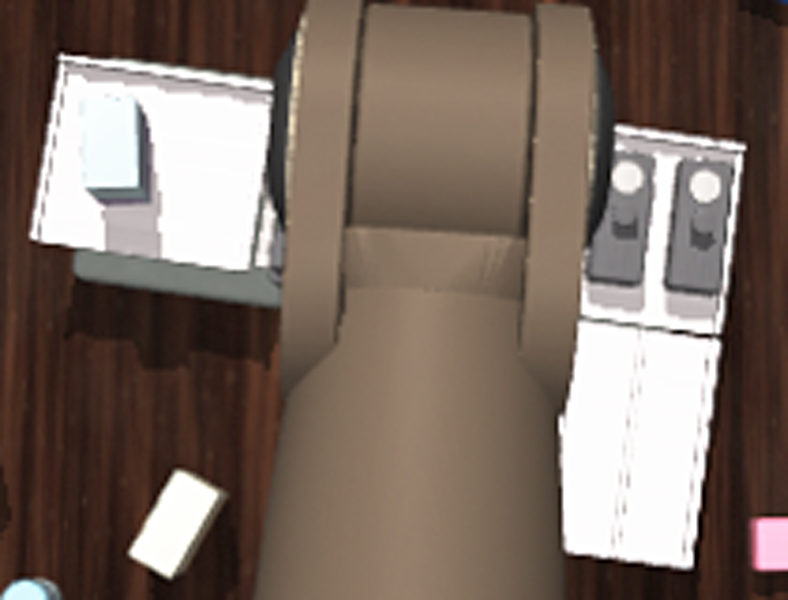

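```bash
python3 -m pendant '[41,8,0,0,0,0,40, 41,8,0,0,0,0.005,40, 0,0,0,0,0,0,40, 0,0,40,0,0,0,40, 0,0,42,0,0,0,40, 0,0,0,0,0,0,30]'
python3 -c "
from h import *
togo(-.05,-.027,.118)"
```

```text
time: 12.7
eef_pos: [0.555, 0.0451, 0.1129]
ee_rot: [[0.129, 0.992, -0.014], [0.992, -0.129, -0.001], [-0.002, -0.014, -1.0]]
wrist_force: [-1.9, -0.2, 0.4]
opening: 0.0303
t 12.7 bal -53.5 49.5 z 112.9 togo [-76.5   3.8  -4.9] F [-1.9 -0.2  0.4] op 30.3 yawerr -179.71
```

```bash
python3 -m pendant '[-12,1,-2,0,0,0,30, -12,1,-1,0,0,0,30, -12,1,0,0,0,0,30, -12,0,0,0,0,0,30, -12,0,0,0,0,0,30, -10,0,0,0,0,0,30, -6,0,0,0,0,0,30, 0,0,0,0,0,0,30]'
python3 -c "
from h import *
togo(-.05,-.027,.118)"
python3 -m pendant '[3,0,0,0,0,0,40, 0,0,-40,0,0,0,40, -20,0,-45,0,0,0,0, -30,-8,-45,0,0,0,0, 0,0,0,-0.149,0,0,0, 0,0,0,-0.149,0,0,0, 0,0,0,-0.149,0,0,0, 0,0,0,-0.149,0,0,0]'
python3 -m pendant '[0,0,0,0,0,0,0, 0,0,0,0,0,0,0]' >/dev/null
python3 -c "
from h import *
togo(-.05,-.027,.118)
f=grab('wrist'); cv2.imwrite('pics/w3.png',f['pixels'][::-1,::-1])"
```

```text
time: 13.5
eef_pos: [0.5525, -0.0301, 0.1213]
ee_rot: [[0.129, 0.992, -0.004], [0.992, -0.129, -0.0], [-0.001, -0.004, -1.0]]
wrist_force: [-0.8, 0.3, 0.3]
opening: 0.0299
t 13.5 bal -46.7 -25.5 z 121.3 togo [-1.5 -3.3  3.3] F [-0.8  0.3  0.3] op 29.9 yawerr -179.71
time: 14.3
eef_pos: [0.5407, -0.0718, 0.2489]
ee_rot: [[0.127, 0.819, 0.56], [0.992, -0.105, -0.072], [0.0, 0.564, -0.826]]
wrist_force: [0.3, 0.0, -0.4]
opening: -0.0
t 14.5 bal -54.8 -68.4 z 247.5 togo [ 41.4 -68.2 110.2] F [ 0.8  0.4 -0.3] op 0.1 yawerr -179.82
```

View pics/w3.png

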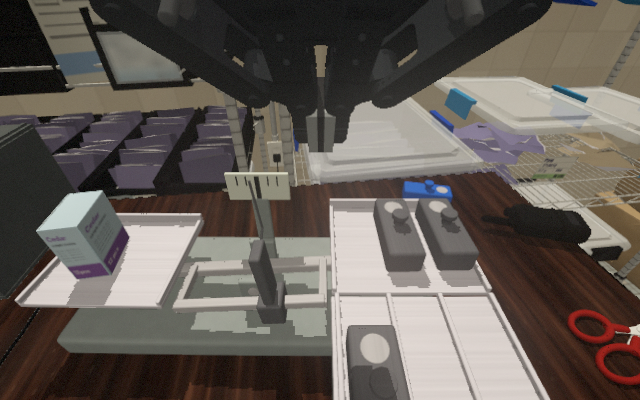

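```bash
python3 -m pendant '[0,0,0,0,0,0,0, 0,0,0,0,0,0,0, 0,0,0,0,0,0,0, 0,0,0,0,0,0,0, 0,0,0,0,0,0,0]' >/dev/null
python3 -c "
from h import *
s=arm.observe();f=grab('wrist'); im=f['pixels'][::-1,::-1]; cv2.imwrite('pics/w4full.png',im)
c=im[165:330,210:350]; cv2.imwrite('pics/w4.png',cv2.resize(c,None,fx=3.6,fy=3.6,interpolation=cv2.INTER_CUBIC))
# predicted pixel of dial points: top middle at x=.05 z=.156, and left/right; in flipped image
T=np.eye(4);T[:3,:3]=s['ee_rot'];T[:3,3]=s['eef_pos'];M=np.linalg.inv(T@np.array(f['T_tool_cam'])); r=cv2.Rodrigues(M[:3,:3])[0]
def pj(x,y,z): 
    p=cv2.projectPoints(np.r_[O+x*ax+y*ay,z].reshape(1,1,3),r,M[:3,3],K(f),np.array(f['D'],float))[0][0,0]; return (639-p).round(1)[0],(399-p[1]).round(1)
for y in(-.035,0,.035): print('dialtop',y,pj(.05,y,.156))
for z in(.102,.09,.078): print('panR near L,R',z,pj(-.06,-.08,z),pj(-.06,-.22,z),'goods near corners',pj(-.06,.22,.18-z),pj(-.06,.08,.18-z))
"
```

```text
dialtop -0.035 (np.float64(288.6), np.float64(174.8))
dialtop 0 (np.float64(255.8), np.float64(174.9))
dialtop 0.035 (np.float64(223.2), np.float64(175.0))
panR near L,R 0.102 (np.float64(333.4), np.float64(295.5)) (np.float64(492.1), np.float64(294.4)) goods near corners (np.float64(14.6), np.float64(309.1)) (np.float64(160.8), np.float64(310.3))
panR near L,R 0.09 (np.float64(333.0), np.float64(303.2)) (np.float64(487.2), np.float64(302.0)) goods near corners (np.float64(6.1), np.float64(301.9)) (np.float64(156.2), np.float64(303.1))
panR near L,R 0.078 (np.float64(332.7), np.float64(310.4)) (np.float64(482.5), np.float64(309.3)) goods near corners (np.float64(-2.9), np.float64(294.2)) (np.float64(151.3), np.float64(295.4))
```

View pics/w4.png

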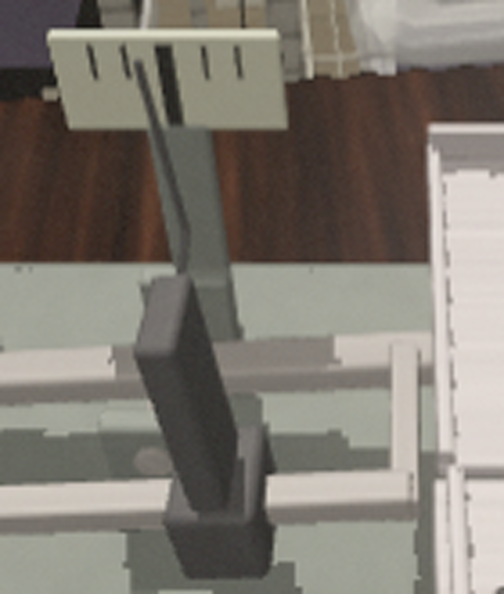

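```bash
cat >> h.py <<'E'
def pjw(f,s,x,y,z):
    T=np.eye(4);T[:3,:3]=s['ee_rot'];T[:3,3]=s['eef_pos'];M=np.linalg.inv(T@np.array(f['T_tool_cam']));r=cv2.Rodrigues(M[:3,:3])[0]
    p=cv2.projectPoints(np.r_[O+x*ax+y*ay,z].reshape(1,1,3),r,M[:3,3],K(f),np.array(f['D'],float))[0][0,0]; return np.array([639-p[0],399-p[1]]).round(1)
E
python3 -c "
from h import *
s=arm.observe();f=grab('wrist'); g_=cv2.cvtColor(np.ascontiguousarray(f['pixels'][::-1,::-1]),cv2.COLOR_BGR2GRAY)
for th in(-.08,-.06,-.04,-.02,0,.02): print(th,'R far rim top',pjw(f,s,.06,-.11,.102-.15*th),'inner side rim near end',pjw(f,s,-.06,-.08,.096-.15*th),'L far rim',pjw(f,s,.06,.09,.102+.15*th),pjw(f,s,-.06,.1,.09+.15*th),'tab top',pjw(f,s,-.05,-.0205-.083*th-.0,.145),'ptr x=.045',pjw(f,s,.045,-.085*th,.147),'x=.03',pjw(f,s,.03,-.085*th,.147))
for n,col,a,b in[('R',348,185,225),('R2',362,185,225),('Lfar',180,195,235),('Lfar2',160,195,235),('Lnear',140,290,320),('Lnear2',100,290,320)]: print(n,col,a,g_[a:b,col].tolist())
print('shelf',pjw(f,s,-.064,-.079,.103),pjw(f,s,-.064,-.221,.103))
"
```

```text
-0.08 R far rim top [354.9 199.7] inner side rim near end [333.6 291.3] L far rim [192.4 215.2] [139.6 310.1] tab top [252.8 253.8] ptr x=.045 [249.9 184.4] x=.03 [247.  192.8]
-0.06 R far rim top [354.7 201.7] inner side rim near end [333.5 293.3] L far rim [191.7 213.4] [138.3 308.3] tab top [254.8 253.8] ptr x=.045 [251.5 184.4] x=.03 [248.7 192.8]
-0.04 R far rim top [354.5 203.6] inner side rim near end [333.4 295.3] L far rim [191.1 211.6] [137.  306.5] tab top [256.9 253.8] ptr x=.045 [253.1 184.4] x=.03 [250.3 192.8]
-0.02 R far rim top [354.3 205.6] inner side rim near end [333.4 297.3] L far rim [190.4 209.7] [135.7 304.7] tab top [258.9 253.8] ptr x=.045 [254.6 184.4] x=.03 [252.  192.8]
0 R far rim top [354.1 207.5] inner side rim near end [333.3 299.2] L far rim [189.7 207.8] [134.4 302.8] tab top [261.  253.8] ptr x=.045 [256.2 184.4] x=.03 [253.6 192.8]
0.02 R far rim top [354.  209.4] inner side rim near end [333.2 301.1] L far rim [189.  205.9] [133.1 301. ] tab top [263.  253.8] ptr x=.045 [257.8 184.4] x=.03 [255.3 192.8]
R 348 185 [67, 70, 68, 68, 72, 66, 65, 69, 
[... 399 characters left out ...]
0, 51, 49, 50, 51, 48, 48, 48, 50, 52, 50, 186, 213, 175, 129, 130, 129, 130, 130, 161, 160, 146, 148, 147, 146, 199, 217, 219, 218, 218, 219, 218]
Lfar2 160 195 [33, 37, 46, 48, 46, 44, 41, 45, 40, 43, 43, 41, 47, 44, 49, 49, 51, 49, 55, 186, 211, 172, 127, 133, 132, 131, 131, 132, 141, 146, 145, 147, 201, 216, 217, 217, 217, 217, 217, 218]
Lnear 140 290 [218, 217, 217, 214, 213, 217, 218, 214, 215, 216, 215, 215, 214, 214, 214, 215, 214, 198, 154, 125, 109, 97, 99, 100, 101, 101, 101, 103, 102, 102]
Lnear2 100 290 [143, 144, 142, 142, 140, 142, 142, 143, 141, 141, 142, 143, 144, 141, 142, 142, 143, 155, 134, 127, 99, 98, 98, 96, 99, 100, 100, 100, 99, 100]
shelf [332.5 298.8] [495.9 297.6]
```

```bash
python3 -m pendant '[0,0,0,0.149,0,0,20, 0,0,0,0.149,0,0,40, 0,0,0,0.149,0,0,40, 0,0,0,0.149,0,0,40, 25,0,40,0,0,0,40, 25,0,0,0,0,0,40, 0,0,0,0,0,0,40]'
python3 -c "
from h import *
togo(-.05,-.016,.118)"
```

```text
time: 15.85
eef_pos: [0.5467, -0.0207, 0.2051]
ee_rot: [[0.125, 0.992, -0.008], [0.992, -0.125, 0.001], [0.0, -0.008, -1.0]]
wrist_force: [0.8, 0.9, 0.3]
opening: 0.0403
t 15.85 bal -53.6 -16.9 z 205.1 togo [ 0.9  4.3 87.1] F [0.8 0.9 0.3] op 40.3 yawerr -179.93
```

```bash
python3 -m pendant '[1,4,44,0,0,0,40, 0,0,43,0,0,0,40, 0,0,0,0,0,0,30, 14,0,0,0,0,0,30, 14,0,0,0,0,0,30, 14,0,0,0,0,0,30, 14,0,0,0,0,0,30, 14,0,0,0,0,0,30]'
python3 -c "
from h import *
togo(-.05,.070,.118)"
python3 -m pendant '[10,0,0,0,0,0,30, 5,0,0,0,0,0,30, 0,0,0,0,0,0,30]'
python3 -c "
from h import *
togo(-.05,.070,.118)"
```

```text
time: 16.65
eef_pos: [0.5601, 0.0489, 0.1217]
ee_rot: [[0.127, 0.992, -0.002], [0.992, -0.127, 0.001], [0.0, -0.002, -1.0]]
wrist_force: [0.6, -1.4, -0.4]
opening: 0.0297
t 16.65 bal -48.9 53.8 z 121.7 togo [16.1 -1.1  3.7] F [ 0.6 -1.4 -0.4] op 29.7 yawerr -179.82
time: 16.95
eef_pos: [0.5611, 0.063, 0.1205]
ee_rot: [[0.126, 0.992, -0.004], [0.992, -0.126, 0.001], [0.0, -0.004, -1.0]]
wrist_force: [0.2, -0.5, 0.4]
opening: 0.0298
t 16.95 bal -49.6 68.0 z 120.5 togo [ 2.  -0.4  2.5] F [ 0.2 -0.5  0.4] op 29.8 yawerr -179.85
```

```bash
python3 -m pendant '[-6,0,0,0,0,0,30, 0,0,-40,0,0,0,30, 0,0,-40,0,0,0,20, -34,-31,0,0,0,0,0, -34,-31,0,0,0,0,0, -34,-31,0,0,0,0,0, -34,-31,0,0,0,0,0, -32,-30,0,0,0,0,0]' >/dev/null
python3 -m pendant '[0,0,0,0,0,0,0]'
python3 -c "
from h import *
togo(-.204,-.106,.1135)"
```

```text
time: 17.85
eef_pos: [0.3826, -0.0934, 0.2016]
ee_rot: [[0.133, 0.991, -0.004], [0.991, -0.133, -0.001], [-0.001, -0.004, -1.0]]
wrist_force: [1.4, -0.3, -0.4]
opening: -0.0004
t 17.85 bal -207.4 -109.3 z 201.6 togo [ 3.5  3.7 88.1] F [ 1.4 -0.3 -0.4] op -0.4 yawerr -179.45
```

```bash
python3 -m pendant '[3,2,44,0,0,-0.009,0, 0,0,43,0,0,0,0, 0,0,0,0,0,0,0, 0,15,0,0,0,0,0, 0,15,0,0,0,0,0, 0,15,0,0,0,0,0, 0,15,0,0,0,0,0, 0,0,0,0,0,0,0]'
python3 -c "
from h import *
togo(-.047,-.106,.1135)"
```

```text
time: 18.65
eef_pos: [0.4512, -0.0955, 0.1146]
ee_rot: [[0.118, 0.993, -0.002], [0.993, -0.118, 0.0], [-0.0, -0.002, -1.0]]
wrist_force: [0.1, -0.3, 0.9]
opening: 0.0002
t 18.65 bal -139.1 -102.9 z 114.6 togo [-3.6 92.   0.9] F [ 0.1 -0.3  0.9] op 0.2 yawerr 179.68
```

```bash
python3 -m pendant '[-1,12,0,0,0,0,0, -1,12,0,0,0,0,0, -1,12,0,0,0,0,0, 0,12,0,0,0,0,0, 0,12,0,0,0,0,0, 0,12,0,0,0,0,0, 0,8,0,0,0,0,0, 0,0,0,0,0,0,0]'
python3 -c "
from h import *
togo(-.046,-.106,.1135)"
```

```text
time: 19.45
eef_pos: [0.5285, -0.1078, 0.1135]
ee_rot: [[0.118, 0.993, -0.003], [0.993, -0.118, 0.0], [-0.0, -0.003, -1.0]]
wrist_force: [-0.9, 0.0, 0.1]
opening: 0.0
t 19.45 bal -60.8 -105.5 z 113.5 togo [-0.6 14.8 -0.1] F [-0.9  0.   0.1] op 0.0 yawerr 179.69
```

```bash
python3 -m pendant '[0,7,0,0,0,0,0, 0,5,0,0,0,0,0, 0,3,0,0,0,0,0, 0,0,0,0,0,0,0]'
python3 -c "
from h import *
togo(-.046,-.106,.1135)"
python3 -m pendant '[0,-6,0,0,0,0,0, 0,-4,-40,0,0,0,0, 0,0,-45,0,0,0,0, 39,1,0,0,0,0,20, 39,1,0,0,0,0,40, 39,1,0,0,0,0,40, 39,1,0,0,0,0,40, 0,0,0,0,0,0,40]'
python3 -c "
from h import *
togo(-.05,.051,.118)"
```

```text
time: 19.85
eef_pos: [0.5424, -0.1095, 0.1136]
ee_rot: [[0.119, 0.993, -0.004], [0.993, -0.119, 0.0], [-0.0, -0.004, -1.0]]
wrist_force: [-0.0, 0.0, -0.2]
opening: 0.0002
t 19.85 bal -46.8 -105.5 z 113.6 togo [-0.5  0.8  0.1] F [-0.   0.  -0.2] op 0.2 yawerr 179.7
time: 20.65
eef_pos: [0.5548, 0.0498, 0.1986]
ee_rot: [[0.114, 0.993, -0.004], [0.994, -0.114, 0.002], [0.001, -0.004, -1.0]]
wrist_force: [0.2, -0.1, -0.7]
opening: 0.04
t 20.65 bal -54.2 54.1 z 198.6 togo [-3.2  4.5 80.6] F [ 0.2 -0.1 -0.7] op 40.0 yawerr 179.43
```

```bash
python3 -m pendant '[0,4,40,0,0,0.009,40, 0,0,40,0,0,0,40, 0,0,0,0,0,0,30, -12,0,0,0,0,0,30, -12,0,0,0,0,0,30, -12,0,0,0,0,0,30, -12,0,0,0,0,0,30, -8,0,0,0,0,0,30]'
python3 -c "
from h import *
togo(-.05,-.007,.118)"
```

```text
time: 21.45
eef_pos: [0.5519, -0.0115, 0.1198]
ee_rot: [[0.129, 0.992, -0.002], [0.992, -0.129, 0.0], [-0.0, -0.002, -1.0]]
wrist_force: [-0.3, 1.2, 0.5]
opening: 0.0297
t 21.45 bal -49.5 -7.1 z 119.8 togo [ 0.1 -0.5  1.8] F [-0.3  1.2  0.5] op 29.7 yawerr -179.7
```

Back off, then go to the same viewing pose and read the pan rims numerically.

```bash
python3 -m pendant '[4,0,0,0,0,0,40, 0,0,-40,0,0,0,40, -30,0,-45,0,0,0,0, -35,-5,-43,0,0,0,0, 0,0,0,-0.149,0,0,0, 0,0,0,-0.149,0,0,0, 0,0,0,-0.149,0,0,0, 0,0,0,-0.149,0,0,0]' >/dev/null
python3 -m pendant '[0,0,0,0,0,0,0, 0,0,0,0,0,0,0, 0,0,0,0,0,0,0, 0,0,0,0,0,0,0, 0,0,0,0,0,0,0, 0,0,0,0,0,0,0]' >/dev/null
cat > read.py <<'E'
from h import *
import sys
s=arm.observe();f=grab('wrist'); im=np.ascontiguousarray(f['pixels'][::-1,::-1]); G=cv2.cvtColor(im,cv2.COLOR_BGR2GRAY).astype(float)
cv2.imwrite('pics/%s.png'%sys.argv[1],im)
def edge(y,x=.06,z=.102):
    c,r=pjw(f,s,x,y,z); c=int(round(c)); r=int(round(r)); a=G[r-16:r+14,c-2:c+3].mean(1)
    k=np.where((a[:-1]<125)&(a[1:]>=125))[0]
    if not len(k): return np.nan
    k=k[0]; return r-16+k+(125-a[k])/(a[k+1]-a[k])
ys=[.085,.09,.095,.1,-.083,-.087,-.213,-.216]
obs=np.array([edge(y) for y in ys]); print('obs',obs.round(1))
pr=lambda th:np.array([pjw(f,s,.06,y,.102+np.sign(y)*.15*th)[1] for y in ys])
for th in(-.08,-.04,0,.04,.08): print(th,pr(th))
sl=(pr(.08)-pr(-.08))/.16; d=obs-pr(0)
L=np.nanmedian((d)[:4]);R=np.nanmedian(d[4:]); print('theta',(R-L)/(np.mean(sl[4:])-np.mean(sl[:4])),'t',s['time'])
E
python3 read.py w5; python3 -c "
from h import *
togo(0,0,.1)"
```

```text
obs [198.5 198.3 198.3 198.3 204.2 204.2 208.1 209.5]
-0.08 [210.3 210.3 210.3 210.3 194.4 194.4 194.1 194.1]
-0.04 [206.5 206.6 206.6 206.6 198.4 198.4 198.2 198.2]
0 [202.7 202.7 202.7 202.7 202.4 202.4 202.1 202.1]
0.04 [198.7 198.7 198.7 198.8 206.3 206.3 206.  206. ]
0.08 [194.7 194.7 194.7 194.7 210.1 210.  209.8 209.7]
theta 0.04264316105015348 t 22.85
t 22.9 bal -53.5 -60.6 z 239.0 togo [ 60.9 -33.3 145.1] F [-0.  -0.1  1.2] op 0.1 yawerr -179.78
```

View pics/w5.png

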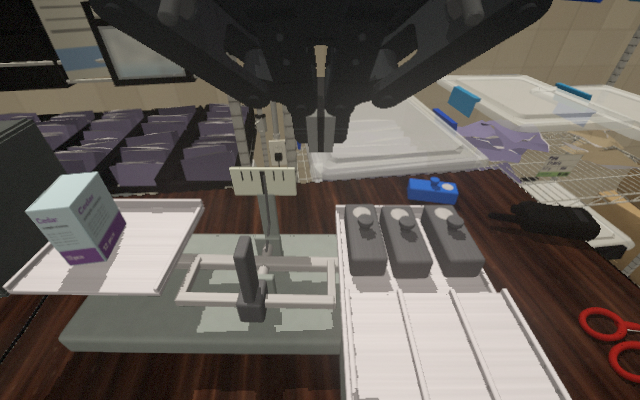

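```bash
python3 -c "
from h import *
s=arm.observe();f=grab('wrist')
im=np.ascontiguousarray(f['pixels'][::-1,::-1]); cv2.imwrite('pics/c5.png',im)
G=cv2.cvtColor(im,cv2.COLOR_BGR2GRAY)
for r in range(234,262,3): print(r,G[r,228:264].tolist())
for y in(0,.004,.008,.012): print(y,pjw(f,s,-.05,y,.145),pjw(f,s,-.062,y-.005,.145),pjw(f,s,-.062,y+.005,.145),pjw(f,s,-.038,y+.005,.145),pjw(f,s,-.038,y-.005,.145))
"
```

```text
234 [148, 146, 148, 147, 148, 149, 149, 148, 148, 148, 146, 146, 135, 129, 136, 138, 136, 135, 133, 135, 136, 147, 147, 147, 148, 148, 148, 146, 153, 154, 152, 152, 151, 150, 148, 143]
237 [161, 162, 160, 162, 161, 160, 160, 161, 159, 159, 143, 111, 112, 115, 115, 115, 114, 114, 115, 116, 104, 90, 82, 152, 163, 162, 154, 153, 160, 158, 159, 158, 157, 160, 160, 160]
240 [161, 161, 162, 161, 162, 161, 161, 161, 163, 146, 111, 113, 115, 113, 115, 114, 113, 115, 115, 109, 94, 73, 57, 102, 163, 162, 161, 101, 96, 96, 95, 96, 96, 96, 94, 97]
243 [160, 161, 161, 161, 161, 160, 163, 162, 163, 110, 113, 115, 117, 117, 116, 113, 113, 112, 107, 94, 75, 54, 51, 66, 150, 161, 160, 135, 95, 97, 95, 96, 96, 96, 99, 98]
246 [161, 160, 160, 161, 160, 163, 162, 162, 114, 111, 115, 116, 114, 113, 116, 112, 112, 110, 96, 80, 57, 51, 49, 51, 103, 163, 161, 158, 118, 95, 97, 95, 95, 96, 98, 111]
249 [162, 160, 161, 161, 161, 161, 162, 109, 114, 112, 112, 115, 115, 115, 116, 115, 113, 99, 82, 61, 50, 48, 50, 53, 57, 125, 162, 163, 152, 94, 96, 95, 96, 94, 107, 145]
252 [162, 162, 161, 161, 162, 161, 128, 1
[... 230 characters left out ...]
51, 50, 48, 51, 52, 52, 96, 128, 127, 127, 114, 116, 115, 117, 119, 123]
258 [188, 188, 188, 189, 187, 135, 70, 69, 63, 68, 67, 66, 67, 67, 70, 62, 56, 54, 51, 52, 52, 50, 52, 50, 50, 50, 64, 123, 124, 123, 124, 124, 124, 125, 124, 126]
261 [192, 192, 193, 193, 192, 192, 102, 64, 62, 61, 65, 65, 64, 65, 63, 62, 60, 55, 51, 51, 49, 52, 52, 49, 47, 50, 55, 97, 127, 127, 127, 126, 126, 128, 127, 128]
0 [244.1 246.5] [247.4 258.3] [234.2 258.3] [241.2 235.6] [253.3 235.6]
0.004 [239.1 246.5] [242.1 258.3] [229.  258.3] [236.3 235.6] [248.4 235.6]
0.008 [234.1 246.5] [236.9 258.3] [223.7 258.4] [231.5 235.6] [243.6 235.6]
0.012 [229.  246.5] [231.6 258.3] [218.5 258.4] [226.7 235.6] [238.8 235.6]
```

```bash
python3 -m pendant '[0,0,0,0.149,0,0,20, 0,0,0,0.149,0,0,40, 0,0,0,0.149,0,0,40, 0,0,0,0.149,0,0,40, 32,0,40,0,0,0,40, 31,0,0,0,0,0,40, 0,0,0,0,0,0,40]'>/dev/null
python3 -c "
from h import *
togo(-.05,.003,.118)"
```

```text
t 23.65 bal -54.2 4.1 z 197.2 togo [-1.1  4.9 79.2] F [0.5 0.2 0.3] op 39.8 yawerr -179.96
```

```bash
python3 -m pendant '[0,4,40,0,0,0,40, 0,0,39,0,0,0,40, 0,0,0,0,0,0,30, 9,0,0,0,0,0,30, 7,0,0,0,0,0,30, 6,0,0,0,0,0,30, 4,0,0,0,0,0,30, 0,0,0,0,0,0,30]'>/dev/null
python3 -c "
from h import *
togo(-.05,.030,.118)"
python3 -m pendant '[-4,0,0,0,0,0,40, 0,0,-40,0,0,0,40, -40,0,-45,0,0,0,0, -46,-5,-43,0,0,0,0, 0,0,0,-0.149,0,0,0, 0,0,0,-0.149,0,0,0, 0,0,0,-0.149,0,0,0, 0,0,0,-0.149,0,0,0]' >/dev/null
python3 -m pendant '[0,0,0,0,0,0,0, 0,0,0,0,0,0,0, 0,0,0,0,0,0,0, 0,0,0,0,0,0,0, 0,0,0,0,0,0,0, 0,0,0,0,0,0,0, 0,0,0,0,0,0,0, 0,0,0,0,0,0,0]' >/dev/null
python3 read.py w6
```

```text
t 24.45 bal -49.9 28.4 z 121.8 togo [ 1.5 -0.   3.8] F [ 0.4 -0.1 -0.4] op 29.9 yawerr -179.84
obs [196.2 196.2 196.2 196.1 195.5 195.6 198.2 182.8]
-0.08 [205.1 205.1 205.2 205.2 188.8 188.8 188.6 188.6]
-0.04 [201.3 201.3 201.3 201.3 192.9 192.9 192.7 192.7]
0 [197.3 197.3 197.3 197.3 197.  197.  196.8 196.7]
0.04 [193.2 193.3 193.3 193.3 201.  201.  200.7 200.7]
0.08 [189.1 189.1 189.1 189.1 204.9 204.8 204.6 204.6]
theta -0.0016222148985395631 t 26.05
```

```bash
python3 -m pendant '[0,0,0,0,0,0,0, 0,0,0,0,0,0,0, 0,0,0,0,0,0,0, 0,0,0,0,0,0,0, 0,0,0,0,0,0,0]' >/dev/null
python3 read.py w7 | grep -E 'obs|theta'; python3 -c "
import cv2
im=cv2.imread('pics/w7.png')[150:330]; cv2.imwrite('pics/c7.png',cv2.resize(im[:,180:480],None,fx=2.6,fy=2.6,interpolation=cv2.INTER_CUBIC))"
```

```text
obs [196.2 196.2 196.3 196.2 195.5 195.6 198.  183. ]
theta -0.0019134893308857426 t 26.6
```

View pics/c7.png

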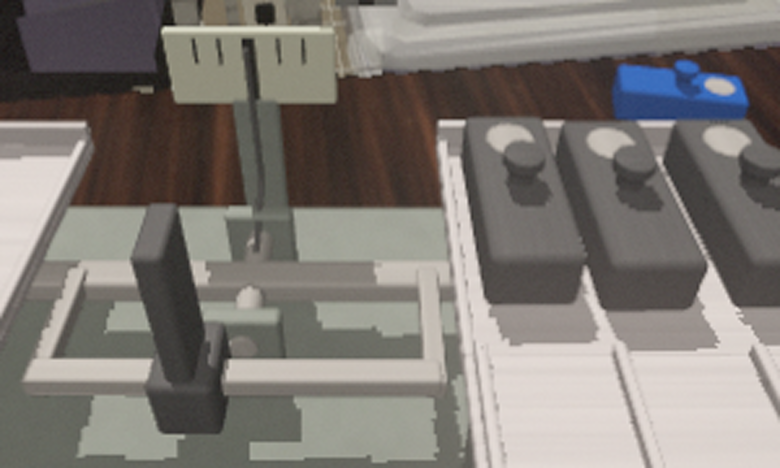

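```bash
python3 -c "
from h import *
s=arm.observe();f=grab('wrist')
for u,v in [(535,301),(650,307)]:
  p=onz(f,(639-(180+u/2.6),399-(150+v/2.6)),.09,s); print('weight centre x,y',((p[:2]-O)@ax*1e3+41).round(1),((p[:2]-O)@ay*1e3).round(1))
f=grab('top'); im=f['pixels']; t0=cv2.imread('pics/top0.png')
d=cv2.absdiff(im,t0).max(2)
for n,(u,v) in dict(spare=(262,279),big=(205,259),small=(223,301),carton=(245,179)).items(): print(n,d[v-14:v+15,u-14:u+15].max(), (d[v-14:v+15,u-14:u+15]>40).sum())
arm.job_done(); print(arm.observe()['time'])"
```

```text
weight centre x,y 9.4 -108.1
weight centre x,y 6.4 -149.5
spare 7 0
big 6 0
small 6 0
carton 147 64
the job is handed in; nothing more can be done
the job is handed in; nothing more can be done
```

I weighed the carton and handed the job in, about 27 s into the 72 s. All three weights were needed. The beam rests level by my last readings, but the hand-in gave no verdict.

**What I did:** I moved the poise left so the right pan stayed up, then pushed two weights on. With the poise set right of centre, the beam was still at the left stop, so I moved the poise left again and pushed on the third weight. I then set the poise from the measured tilt.

**Last checks:**
- **Beam:** pan-rim readings gave about -0.002 rad twice, 0.5 s apart, and the pointer covers the centre mark. One right-hand edge sample at the far end of the rim disagreed, probably thrown off by background. The inner rim edges and the pointer agree.
- **Weights:** all three lie flat, side by side on the pan. I measured the left and middle ones at about +9 and +6 mm from the pan's centre along x. The right one was not measured that way. From its push it should sit at about +2 mm, and it looks in line in the picture.
- **Bystanders:** the top view shows no change at the spare carton or the two vials.
- **Filled carton:** some pixels changed around it in the top view, as expected from the pan rising 12 mm. It stood upright in the wider wrist view taken before the final poise push. I did not measure its position on the pan separately, but the arm never came near it.
- **Arm:** the gripper was clear of everything at hand-in.

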